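# Put the table microphones away to charge

### The arm

A 6-joint arm with a two-finger parallel gripper is mounted at the origin on the work surface. World frame = base frame: x ahead of the robot, y to its left, z up, the work surface at z = 0. Lengths are in m, angles in rad, forces in N, time in s.
With the tool pointing down it reaches from about 0.375 to 0.9 m from the base axis. Payload 3.1 kg.
Tool frame: the origin (TCP) lies midway between the tips of the shut fingers; the grasp point (between the pads) lies 19 mm behind it; x points along the fingers, z is the direction in which the jaws open and shut, and the axes are right-handed (so a half turn about x gives the same grasp; the last joint's range is limited). The gripper opens to 85 mm and grips with 20 to 120 N. Pads are 22 mm wide; open, the fingers measure 114 mm over their backs; the gripper's body (76 mm by 85 mm) begins 54 mm behind the grasp point. The pads swing forward as they close: fully open they stand 13 mm farther back than shut.
Start: joints at [1.149, 0.527, 1.433, -0, 1.181, -0.178], TCP at [0.151, 0.607, 0.231] pointing down, gripper open.
Joint ranges: [-3.08, 3.08], [-0.75, 2.2], [0.22, 2.44], [-1.43, 4.57], [0, 2.65], [-2.85, 2.85]. Speed limits (rad/s): [2.79, 2.79, 3.14, 3.14, 3.14, 3.14].

### API

Orientations are given as a unit quaternion [x, y, z, w].
In Python, from station import status, snapshot, camera_params, ticket gives the robot as it stands.
- The arm moves only by the tool arm_command, never from a script. Its argument "series" is a list that holds one entry, the list of rows, each a list of 4 numbers: the shift along the tool's x, y, z in mm, then the turn about the tool's x in rad. A call has 1 to 10 rows; each row shifts and turns the commanded pose from where the row before left it, along the tool's axes as they then stand; what a row does not reach is not made up. A row lasts 1/10 s, in which the tool goes at most 50 mm and 8.59 degrees, less where a joint would pass 70% of its speed; a pose out of reach is approached as far as the arm can. A call is refused whole if a number of a shift passes 50 or a number of a turn 0.15, either way. A call with a gripper value outside its range is refused whole. "jaw" is the opening in per cent of the stroke, from 0 (shut) to 100 (fully open), set as the call begins (left out, the last holds). The fingers move at their own pace and stop on an object; "force" is the grip in N (left out, the last holds). Time passes only in rows, so rows that do not move let the fingers close. It gives the time, the measured TCP pose, the force and the opening at its end, in the units of the state.
- status.sense(): the state, without advancing time (a new reading comes with each control period).
- snapshot(name): name is "scene" or "top" or "wrist"; returns the picture (400x640x3 uint8, red, green, blue); there is no depth.
- camera_params(name): a dict with "fovy" (degrees; the focal length in pixels is half the picture's height over the tangent of half this angle, whatever the lens; pixels are square), "cx", "cy" (the principal point, pixels), "k1" (the pictures are not rectified: a ray, as slopes to the right and down, at radius r is drawn at 1 + k1 r^2 times it, then the intrinsics apply), "extrinsics" (4x4, takes a point from camera to world coordinates); the wrist camera has in their place "mount" (4x4, takes a point from camera to tool coordinates, whose origin is the TCP and whose axes are the tool frame's). Camera axes: x right, y down, z forward; pixel columns grow to the right and rows downward; lengths in m; the calibration is good to about 2 mm. A picture is of the moment at which its call begins: read the wrist's pose just before it. camera_params takes no time and is no camera call.
- ticket.sign_off(): hands the job in, once; it reports no verdict.
The state is a dict: "t": time; "q": joint angles; "qd": joint speeds; "tau": joint torques, N m; "tcp_pos": TCP position; "tool_rot": TCP orientation; "force": force on the tool from outside, world axes, zero at the start; "ft_torque": the same for the moment, N m; "finger_gap": opening from 0.0 (shut) to 1.0 (fully open).
Only numpy, scipy, OpenCV 4.12 (cv2) and the standard library are available. Lean on these libraries where they do the work, as an engineer would, in place of code of your own. Each camera call takes 0.05 s, during which the arm holds its last target. There are 200 camera calls.

### The job

Pull the charging tray out from under the riser and put every table microphone on the desk into a dock of its own: press lightly and turn it until its key finds the slot and it drops fully home, base flat on the plate, so that none stands above the tray's rim. Then slide the loaded tray fully home under the riser; do not force the microphones, and leave the other things on the desk where they are.

Things in the scene. Friction and masses are not known exactly. Their poses are not given: they have to be found in the camera images.
- mic0: table microphone, 54 mm tall, 130 g: steel foot 12 mm high (26 mm round spigot, one key 8 mm wide reaching 22 mm from the axis along +x), black round base 60 mm wide (12 to 22 mm up) with a pointer tab over the key, out to 36 mm, then a round dark head 26 mm wide (22 to 54 mm up) to grip. Origin: on the axis, underside of the foot; z up. Bottom-heavy, rights itself. May be absent
- mic1: table microphone, 54 mm tall, 130 g: steel foot 12 mm high (26 mm round spigot, one key 8 mm wide reaching 22 mm from the axis along +x), black round base 60 mm wide (12 to 22 mm up) with a pointer tab over the key, out to 36 mm, then a round dark head 26 mm wide (22 to 54 mm up) to grip. Origin: on the axis, underside of the foot; z up. Bottom-heavy, rights itself. May be absent
- mic2: table microphone, 54 mm tall, 130 g: steel foot 12 mm high (26 mm round spigot, one key 8 mm wide reaching 22 mm from the axis along +x), black round base 60 mm wide (12 to 22 mm up) with a pointer tab over the key, out to 36 mm, then a round dark head 26 mm wide (22 to 54 mm up) to grip. Origin: on the axis, underside of the foot; z up. Bottom-heavy, rights itself. May be absent
- mic3: table microphone, 54 mm tall, 130 g: steel foot 12 mm high (26 mm round spigot, one key 8 mm wide reaching 22 mm from the axis along +x), black round base 60 mm wide (12 to 22 mm up) with a pointer tab over the key, out to 36 mm, then a round dark head 26 mm wide (22 to 54 mm up) to grip. Origin: on the axis, underside of the foot; z up. Bottom-heavy, rights itself. May be absent
- mic4: table microphone, 54 mm tall, 130 g: steel foot 12 mm high (26 mm round spigot, one key 8 mm wide reaching 22 mm from the axis along +x), black round base 60 mm wide (12 to 22 mm up) with a pointer tab over the key, out to 36 mm, then a round dark head 26 mm wide (22 to 54 mm up) to grip. Origin: on the axis, underside of the foot; z up. Bottom-heavy, rights itself. May be absent
- mic5: table microphone, 54 mm tall, 130 g: steel foot 12 mm high (26 mm round spigot, one key 8 mm wide reaching 22 mm from the axis along +x), black round base 60 mm wide (12 to 22 mm up) with a pointer tab over the key, out to 36 mm, then a round dark head 26 mm wide (22 to 54 mm up) to grip. Origin: on the axis, underside of the foot; z up. Bottom-heavy, rights itself. May be absent
- dock0 (a point): dock: keyed well 13 mm deep in the tray's grey plate, a 28 mm square hole with one 10 mm wide key slot reaching 24 mm from the centre. Point: centre of its mouth, on the plate, 17 mm above the table; +x along the slot (the microphone's +x must point so), z up. Front row, left; slot turned 0.5 rad anticlockwise from the tray's +x
- dock1 (a point): dock: keyed well 13 mm deep in the tray's grey plate, a 28 mm square hole with one 10 mm wide key slot reaching 24 mm from the centre. Point: centre of its mouth, on the plate, 17 mm above the table; +x along the slot (the microphone's +x must point so), z up. Front row, middle; slot along the tray's +x
- dock2 (a point): dock: keyed well 13 mm deep in the tray's grey plate, a 28 mm square hole with one 10 mm wide key slot reaching 24 mm from the centre. Point: centre of its mouth, on the plate, 17 mm above the table; +x along the slot (the microphone's +x must point so), z up. Front row, right; slot turned 0.5 rad clockwise from the tray's +x
- dock3 (a point): dock: keyed well 13 mm deep in the tray's grey plate, a 28 mm square hole with one 10 mm wide key slot reaching 24 mm from the centre. Point: centre of its mouth, on the plate, 17 mm above the table; +x along the slot (the microphone's +x must point so), z up. Rear row, left; slot along the tray's +x
- dock4 (a point): dock: keyed well 13 mm deep in the tray's grey plate, a 28 mm square hole with one 10 mm wide key slot reaching 24 mm from the centre. Point: centre of its mouth, on the plate, 17 mm above the table; +x along the slot (the microphone's +x must point so), z up. Rear row, middle; slot turned 0.5 rad anticlockwise from the tray's +x
- dock5 (a point): dock: keyed well 13 mm deep in the tray's grey plate, a 28 mm square hole with one 10 mm wide key slot reaching 24 mm from the centre. Point: centre of its mouth, on the plate, 17 mm above the table; +x along the slot (the microphone's +x must point so), z up. Rear row, right; slot turned 0.5 rad clockwise from the tray's +x
- tray (a joint): travel of the charging tray out from under the riser, m: 0 = fully home, 0.17 = fully out towards the robot (stop). About 2 N of friction plus light damping; stays where left; carries what stands in it
- tray_mid (a point): centre of the tray's underside, on the table. +x: the way the tray slides home; y left, z up. Tray 218 (x) by 302 mm (y), walls 5 mm, rim 62 mm above the table, plate top 17 mm, docks 84 mm apart both ways. A seated microphone's base lies on the plate (origin 5 mm above the table, top 59 mm); one not dropped in stands 12 mm higher and hits the riser
- tray_handle (a point): top centre of the tray's handle: upright black plate 40 mm wide (tray y), 14 mm thick (tray x), top 85 mm above the table, 16 mm clear of the tray's front wall; grasp it from above across the 40 mm, 25 to 40 mm deep
- riser: white desk riser over the tray, fixed. Origin: on the table under the middle of its front edge; axes as tray_mid (67 mm behind it when the tray is home). Board from x 0 to 190 mm, y -186 to 186 mm, underside 65 mm, top 81 mm above the table; a black mixer on it from x 100 to 180 mm, top 121 mm (knobs 133 mm)
- mouse: computer mouse 105 x 60 x 33 mm, loose, to be left where it is. Origin: centre of its underside
- flask: black flask 68 mm in diameter, 210 mm tall, loose, to be left where it is. Origin: centre of its underside
- soundcard: flat sound card 130 x 75 x 22 mm, loose, to be left where it is. Origin: centre of its underside
There are look-alikes about, which are no part of the job. What is shaped like the mic4 but blue or white is not meant.

How it is judged:
By the outcome, as a careful person would: the job done as asked, in the order asked, and still so for the second after the job is handed in, with the robot touching nothing.
Of mic0, mic1, mic2, mic3, mic4, mic5 only 4 to 6 are there at a start; the rules pass over those that are not, and their reading is None.
At some moment in a run one of mic0, mic1, mic2, mic3, mic4, mic5 may be knocked a few centimetres aside while the robot is not near it.
Once in a run the grip may slacken for a moment while it holds something.
It also fails if it takes over 210 s, if anything falls off the work surface, if the arm or the gripper's body presses on something with over 40 N, if the wrist force passes 120 N, or if a joint passes its speed limit or range.

## Working session

There is one attempt and no reset: what is moved stays moved. The work goes in short steps, Python scripts to look and compute and a tool call to move; the robot and the scene stay as the last step left them, time stands still between calls to the robot, and variables do not carry over. Pictures are saved under pics/ and viewed, about 12 in all and at most 16, crops included, and the job is handed in when it is done.

Besides the shell and the picture viewer there is one more tool, called after "Request:" by a JSON object that holds its "fn" and its "kwargs". arm_command: Moves the arm, as the interface text tells. Its arguments: {"type":"object","properties":{"series":{"type":"array"},"jaw":{"type":"number"},"force":{"type":"number"}},"required":["series"]}

```bash
ls; mkdir -p pics; python3 - <<'E'
from station import status,snapshot,camera_params
import cv2,numpy as np
print(status.sense())
for n in("scene","top","wrist"):
    print(n,camera_params(n)); 
for n in("scene","top"):
    cv2.imwrite(f"pics/{n}0.png",snapshot(n)[...,::-1])
E
```

```text
pics
{'t': 0.0, 'q': array([ 1.14850364e+00,  5.28468599e-01,  1.43392626e+00, -2.37898688e-05,
        1.18139559e+00, -1.78531731e-01]), 'qd': array([-0.00080631, -0.00068539, -0.00093179, -0.0002576 , -0.00157522,
       -0.0006304 ]), 'tau': array([-3.88127464e-04, -4.42344940e+01, -1.78030139e+01, -2.21820874e-04,
        8.33268918e-03,  1.08355377e-05]), 'tcp_pos': array([0.15053973, 0.60584808, 0.23032451]), 'tool_rot': array([-0.4358728 ,  0.55776185,  0.43513454,  0.55639425]), 'force': array([-0.42720624,  0.12594573,  0.46444583]), 'ft_torque': array([0.02420191, 0.00447892, 0.01239428]), 'finger_gap': 0.9999372200652096}
scene {'fovy': 48.34988385522031, 'cx': 316.5594002907121, 'cy': 189.59414761379924, 'k1': 0.00915504542337808, 'extrinsics': array([[ 0.1882116 ,  0.71118512, -0.67734195,  1.53551782],
       [ 0.98211883, -0.13322657,  0.13301612, -0.19835646],
       [ 0.00435913, -0.69026546, -0.72354308,  1.16051394],
       [ 0.        ,  0.        ,  0.        ,  1.        ]])}
top {'fovy': 55.909632170375566, 'cx': 310.8295321180441, 'cy': 200.07264603972382, 'k1': -0.023654841245746086, 'extrinsics': array([[-4.70907728e-04, -9.95281929e-01,  9.70240210e-02,
         4.07910857e-01],
       [-9.99949882e-01,  1.43896088e-03,  9.90772826e-03,
        -4.83748656e-03],
       [-1.00005967e-02, -9.70144928e-02, -9.95232725e-01,
         1.33581300e+00],
       [ 0.00000000e+00,  0.00000000e+00,  0.00000000e+00,
         1.00000000e+00]])}
wrist {'fovy': 59.17344206154316, 'cx': 323.3602629151662, 'cy': 193.48809208648348, 'k1': -0.06916821069554947, 'mount': array([[-5.59473555e-04, -2.69400303e-01,  9.63028122e-01,
        -1.42487895e-01],
       [-5.43136136e-04, -9.63028049e-01, -2.69400598e-01,
         6.77718112e-02],
       [ 9.99999696e-01, -6.73777884e-04,  3.92467686e-04,
        -1.93499183e-04],
       [ 0.00000000e+00,  0.00000000e+00,  0.00000000e+00,
         1.00000000e+00]])}
```

View pics/top0.png

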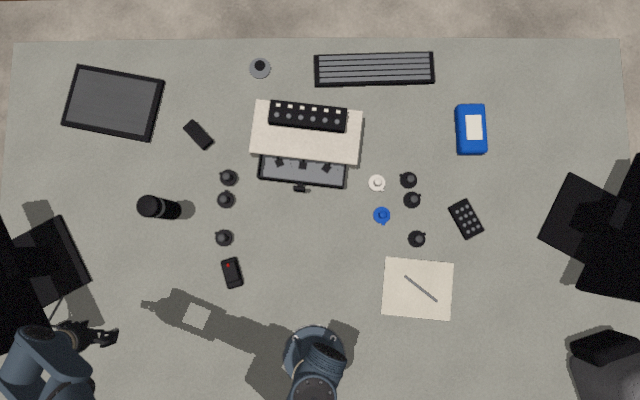

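View pics/scene0.png

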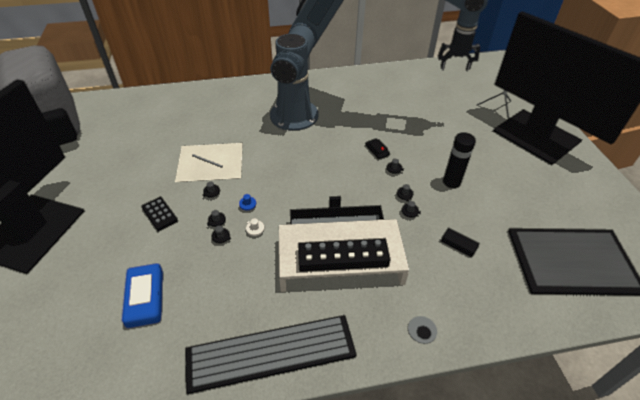

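Six black mics: left (229,177), (226,199), (224,238); right (408,180), (412,200), (417,239) in the top view. White (377,183) and blue (381,215) are decoys, and the grey disc at (260,68) is something else. Next come helpers, an enlarged confirming crop and a first measurement.

```bash
cat > h.py <<'E'
from station import status,snapshot,camera_params
import cv2,numpy as np
from scipy.spatial.transform import Rotation as R
def pose():
    s=status.sense();T=np.eye(4);T[:3,:3]=R.from_quat(s["tool_rot"]).as_matrix();T[:3,3]=s["tcp_pos"];return T
def cam(n,T=None):
    c=camera_params(n);f=200/np.tan(np.radians(c["fovy"]/2))
    E=np.array(c["extrinsics"]) if n!="wrist" else (pose() if T is None else T)@np.array(c["mount"])
    return E,f,c["cx"],c["cy"],c["k1"]
def grab(n):
    T=pose();return snapshot(n)[...,::-1].copy(),cam(n,T)
def pix2(C,uv,z):
    E,f,cx,cy,k=C;d=(np.atleast_2d(uv).astype(float)-[cx,cy])/f;u=d.copy()
    for _ in range(20): u=d/(1+k*(u**2).sum(1,keepdims=True))
    w=np.c_[u,np.ones(len(u))]@E[:3,:3].T;o=E[:3,3]
    return o+w*((z-o[2])/w[:,2])[:,None]
def proj(C,P):
    E,f,cx,cy,k=C;p=(np.atleast_2d(P)-E[:3,3])@E[:3,:3];s=p[:,:2]/p[:,2:]
    return s*(1+k*(s**2).sum(1,keepdims=True))*f+[cx,cy]
E
python3 - <<'E'
from h import *
im,C=grab("top")
cv2.imwrite("pics/c1.png",cv2.resize(im[90:260,200:440],None,fx=3.3,fy=3.3,interpolation=cv2.INTER_CUBIC))
g=im.max(2)
m=(g<62).astype(np.uint8)
n,l,st,ce=cv2.connectedComponentsWithStats(m)
for i in range(1,n):
    if 80<st[i,4]<800 and 160<st[i,0]<480 and 80<st[i,1]<300: print(st[i],ce[i].round(1),pix2(C,ce[i],.03).round(3))
E
```

```text
[183 120  31  30 423] [198.1 134.5] [[0.77 0.41 0.03]]
[257 155  89  37 406] [296.4 179.8] [[0.606 0.059 0.03 ]]
[220 170  17  16 156] [229.1 177.7] [[0.614 0.295 0.03 ]]
[400 172  17  16 165] [407.6 180. ] [[ 0.605 -0.33   0.03 ]]
[218 191  16  17 156] [226.5 199.5] [[0.538 0.303 0.03 ]]
[404 192  17  16 169] [411.1 199.7] [[ 0.536 -0.341  0.03 ]]
[448 199  36  41 613] [465. 219.] [[ 0.469 -0.526  0.03 ]]
[216 230  16  16 160] [224.6 237.5] [[0.406 0.307 0.03 ]]
[408 231  17  16 169] [415.7 238.4] [[ 0.402 -0.353  0.03 ]]
[221 257  23  32 466] [232.1 272.8] [[0.285 0.279 0.03 ]]
```

View pics/c1.png

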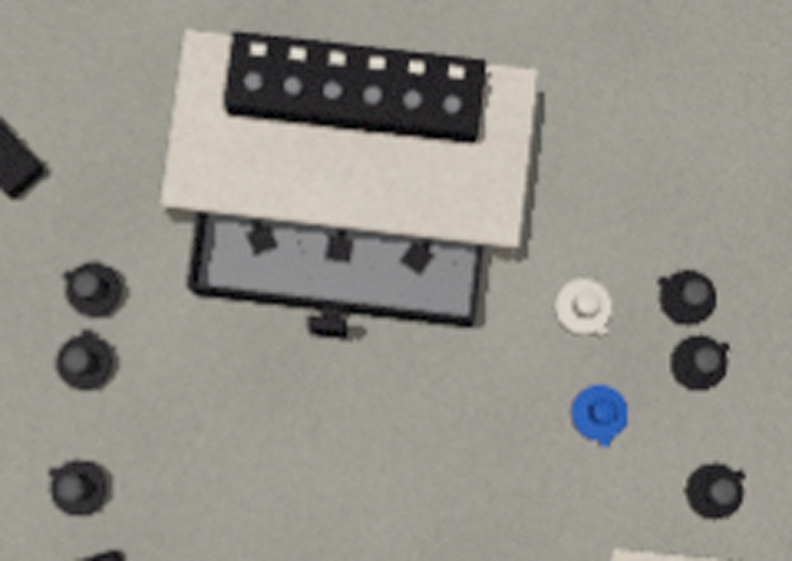

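All six mics are confirmed black with pointer tabs. The white mic (585,305 in the crop), the blue one (600,412) and the others are not meant. The tray is already slightly out. Next: riser axes and handle.

```bash
python3 - <<'E'
from h import *
C=cam("top")
q=lambda a,z:pix2(C,np.array(a)/3.3+[200,90],z).round(4)
f=q([(163,208),(519,247)],.081);b=q([(186,30),(538,69)],.081)
print(f,b);d=f[0]-f[1];print("yaw y-axis",np.arctan2(-d[0],d[1]), np.linalg.norm(d),f.mean(0), b.mean(0)-f.mean(0))
print("handle",q([(329,318)],.085)); print("wallL,R outer front",q([(190,290),(475,325)],.062))
T=pose();print(T.round(4))
E
```

```text
[[ 0.691   0.2162  0.081 ]
 [ 0.6494 -0.1491  0.081 ]] [[ 0.8804  0.1953  0.081 ]
 [ 0.8369 -0.1713  0.081 ]]
yaw y-axis -0.11339052166894344 0.3676610531454209 [0.6702  0.03355 0.081  ] [ 0.18845 -0.02155  0.     ]
handle [[0.576  0.0449 0.085 ]]
wallL,R outer front [[ 0.6087  0.1901  0.062 ]
 [ 0.5716 -0.1049  0.062 ]]
[[-7.000e-04 -9.704e-01  2.414e-01  1.506e-01]
 [-1.500e-03  2.414e-01  9.704e-01  6.060e-01]
 [-1.000e+00  3.000e-04 -1.600e-03  2.306e-01]
 [ 0.000e+00  0.000e+00  0.000e+00  1.000e+00]]
```

Request:
{"fn": "arm_command", "kwargs": {"series": [[[0, 0, 0, -0.13], [0, -25, -26, 0], [0, -25, -26, 0], [0, -25, -26, 0], [0, -25, -26, 0], [0, -25, -26, 0], [0, -25, -26, 0], [0, -25, -26, 0], [0, -25, -26, 0], [0, -25, -26, 0]]], "jaw": 75}}

```text
t: 1.15
tcp_pos: [0.3484, 0.3471, 0.2312]
tool_rot: [-0.471, 0.528, 0.471, 0.528]
force: [0.6, -0.4, 1.2]
finger_gap: 0.748
```

Request:
{"fn": "arm_command", "kwargs": {"series": [[[0, -25, -26, 0], [0, -25, -26, 0], [0, -25, -26, 0], [0, -25, -26, 0], [0, -25, -26, 0], [0, -25, -26, 0], [0, -25, -26, 0], [0, -25, -26, 0], [0, -25, -26, 0], [0, 0, 0, 0]]]}}

```text
t: 2.15
tcp_pos: [0.5482, 0.0868, 0.2313]
tool_rot: [-0.471, 0.528, 0.468, 0.529]
force: [0.2, 1.1, -0.0]
finger_gap: 0.753
```

```bash
cat >> h.py <<'E'
def delta(tx,ty,tz,yaw=None):
    "tool-frame mm shift (after any turn) and turn (rad) to bring TCP to target; yaw= angle of tool z axis minus 90deg (0=> z along world y)"
    T=pose();z=T[:2,2];y0=np.arctan2(-z[0],z[1]);turn=0
    if yaw is not None: turn=-((yaw-y0+np.pi)%(2*np.pi)-np.pi)
    Rn=T[:3,:3]@R.from_rotvec([turn,0,0]).as_matrix()
    print("tcp",T[:3,3].round(4),"yaw",round(y0,4),"-> shift",(1000*Rn.T@(np.array([tx,ty,tz])-T[:3,3])).round(1),"turn",round(turn,4))
E
python3 - <<'E'
from h import *
print(status.sense()["q"].round(2));delta(.576,.045,.2,-.1134)
im,C=grab("wrist");cv2.imwrite("pics/w1.png",im)
E
```

```text
[-0.04  0.43  1.61 -0.    1.09 -1.5 ]
tcp [0.5482 0.0868 0.2313] yaw -0.1182 -> shift [ 31.4 -32.3 -38.4] turn -0.0048
```

View pics/w1.png

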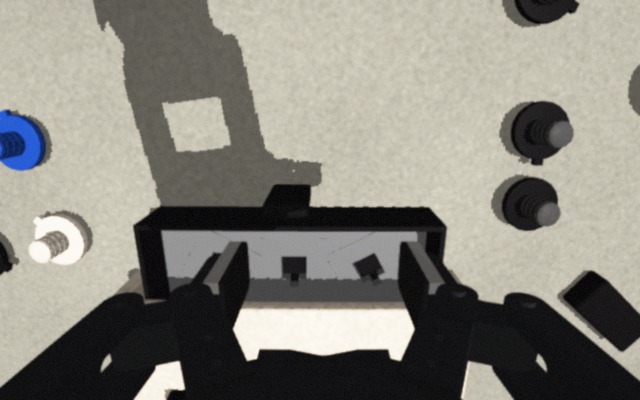

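Request:
{"fn": "arm_command", "kwargs": {"series": [[[0, -16, -19, 0], [0, -16, -19, 0], [30, 0, 0, 0], [30, 0, 0, 0], [30, 0, 0, 0], [30, 0, 0, 0], [0, 0, 0, 0]]]}}

```text
t: 2.9
tcp_pos: [0.5679, 0.0505, 0.1076]
tool_rot: [-0.468, 0.53, 0.474, 0.525]
force: [-1.2, 0.0, -0.2]
finger_gap: 0.75
```

```bash
python3 - <<'E'
from h import *
delta(.576,.045,.05,-.1134);s=status.sense();print(s["force"],s["t"])
im,C=grab("wrist");cv2.imwrite("pics/w2.png",im)
E
```

```text
tcp [0.5679 0.0505 0.1076] yaw -0.1128 -> shift [57.5 -9.3 -4.6] turn 0.0006
[-1.19474619  0.01825215 -0.18041915] 2.9
```

View pics/w2.png

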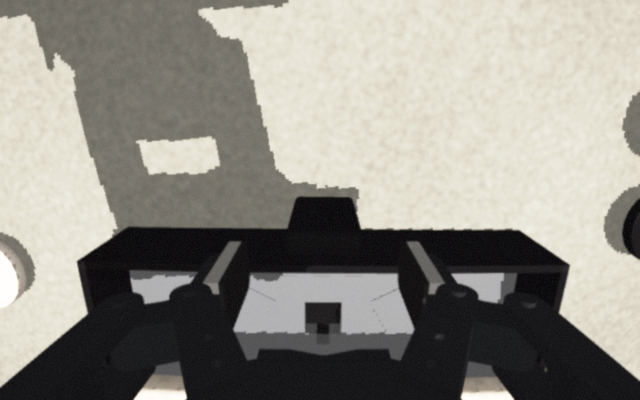

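Request:
{"fn": "arm_command", "kwargs": {"series": [[[0, -9, -1, 0], [20, 0, 0, 0], [20, 0, 0, 0], [16, 0, 0, 0], [0, 0, 0, 0]]]}}

```text
t: 3.45
tcp_pos: [0.5817, 0.0471, 0.0555]
tool_rot: [-0.471, 0.528, 0.471, 0.528]
force: [-0.8, -0.2, 0.7]
finger_gap: 0.752
```

Request:
{"fn": "arm_command", "kwargs": {"series": [[[0, 0, 0, 0], [0, 0, 0, 0], [0, 0, 0, 0], [0, 0, 0, 0], [0, 0, 0, 0], [0, 0, 0, 0]]], "jaw": 0, "force": 50}}

```text
t: 4.05
tcp_pos: [0.5831, 0.0489, 0.0578]
tool_rot: [-0.471, 0.526, 0.47, 0.53]
force: [1.3, 5.6, 4.4]
finger_gap: 0.455
```

Request:
{"fn": "arm_command", "kwargs": {"series": [[[0, 10, 0, 0], [0, 15, 0, 0], [0, 15, 0, 0], [0, 15, 0, 0], [0, 15, 0, 0], [0, 15, 0, 0], [0, 15, 0, 0], [0, 15, 0, 0], [0, 10, 0, 0], [0, 0, 0, 0]]]}}

```text
t: 5.05
tcp_pos: [0.4576, 0.0641, 0.0578]
tool_rot: [-0.47, 0.526, 0.47, 0.53]
force: [0.6, 16.2, 9.2]
finger_gap: 0.454
```

Request:
{"fn": "arm_command", "kwargs": {"series": [[[0, 8, 2, 0], [0, 8, 1, 0], [0, 8, 0, 0], [0, 8, 0, 0], [0, 0, 0, 0]]]}}

```text
t: 5.55
tcp_pos: [0.4492, 0.0653, 0.0587]
tool_rot: [-0.483, 0.516, 0.457, 0.54]
force: [27.2, 0.7, -13.3]
finger_gap: 0.452
```

Request:
{"fn": "arm_command", "kwargs": {"series": [[[0, -12, 0, 0], [0, -12, 0, 0], [0, 0, 0, 0], [0, 0, 0, 0]]]}}

```text
t: 5.95
tcp_pos: [0.4551, 0.0646, 0.0583]
tool_rot: [-0.474, 0.525, 0.467, 0.531]
force: [1.8, -0.8, 10.3]
finger_gap: 0.455
```

```bash
python3 - <<'E'
from h import *
s=status.sense();print(s["force"],pose().round(4),s["finger_gap"])
E
```

```text
[ 1.82223775 -0.8475675  10.28503387] [[ 1.330e-02 -9.933e-01  1.149e-01  4.551e-01]
 [-1.000e-03  1.149e-01  9.934e-01  6.460e-02]
 [-9.999e-01 -1.330e-02  5.000e-04  5.830e-02]
 [ 0.000e+00  0.000e+00  0.000e+00  1.000e+00]] 0.4553346898448315
```

Request:
{"fn": "arm_command", "kwargs": {"series": [[[0, 0, 0, 0], [0, 0, 0, 0], [0, 0, 0, 0], [-25, 0, 0, 0], [-25, 0, 0, 0], [-25, 0, 0, 0], [-30, 0, 0, 0], [-30, -5, 0, 0], [-30, -5, 0, 0], [0, 0, 0, 0]]], "jaw": 75}}

```text
t: 6.95
tcp_pos: [0.4623, 0.0637, 0.2238]
tool_rot: [-0.473, 0.525, 0.468, 0.53]
force: [1.2, -0.1, -0.9]
finger_gap: 0.746
```

```bash
python3 - <<'E'
from h import *
print(status.sense()["t"],pose().round(4))
im,C=grab("wrist");cv2.imwrite("pics/w3.png",cv2.resize(im,(800,500)))
E
```

```text
6.95 [[ 0.009  -0.9935  0.1133  0.4623]
 [-0.001   0.1133  0.9936  0.0637]
 [-1.     -0.0091  0.      0.2238]
 [ 0.      0.      0.      1.    ]]
```

View pics/w3.png

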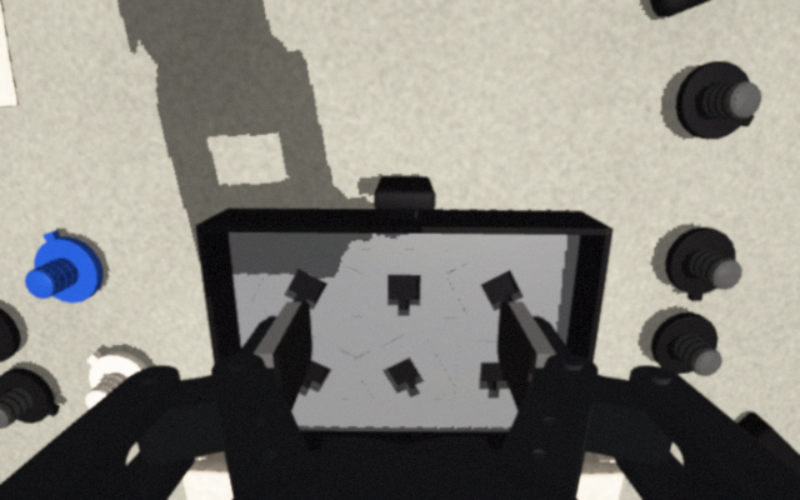

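Request:
{"fn": "arm_command", "kwargs": {"series": [[[0, -25, 0, 0], [0, -25, 0, 0], [0, -25, 0, 0], [0, -20, 0, 0], [0, 0, 0, 0], [0, 0, 0, 0], [0, 0, 0, 0]]]}}

```text
t: 7.7
tcp_pos: [0.5514, 0.0535, 0.2192]
tool_rot: [-0.47, 0.529, 0.472, 0.527]
force: [0.0, -0.7, -0.6]
finger_gap: 0.753
```

```bash
cat >> h.py <<'E'
from scipy.optimize import least_squares
DK=[(-.042,.084,.5),(-.042,0,0),(-.042,-.084,-.5),(.042,.084,0),(.042,0,.5),(.042,-.084,-.5)]
def tray_fit(im,C,p0,thr=60,docks=range(6),show=False):
    "fit tray_mid x,y,yaw from dock mouth centroids"
    m=(im.max(2)<thr).astype(np.uint8);n,l,st,ce=cv2.connectedComponentsWithStats(m)
    loc=np.array([[x+.00215*np.cos(a),y+.00215*np.sin(a)] for x,y,a in DK])
    W=lambda p:loc@np.array([[np.cos(p[2]),np.sin(p[2])],[-np.sin(p[2]),np.cos(p[2])]])+p[:2]
    e=proj(C,np.c_[W(p0),np.full(6,.017)]);k=[];obs=[]
    for i in docks:
        c=[(np.linalg.norm(ce[j]-e[i]),j) for j in range(1,n) if 300<st[j,4]<6000]
        d,j=min(c)
        if show: print(i,e[i].round(),d.round(1),st[j])
        if d<25: k.append(i);obs.append(pix2(C,ce[j],.017)[0,:2])
    obs=np.array(obs);r=least_squares(lambda p:(W(p)[k]-obs).ravel(),p0,x_scale=[.01,.01,.05])
    print("tray",r.x.round(4),"docks",k,"res mm",(1000*r.fun).reshape(-1,2).round(1).tolist());return r.x
def dock(p,i):
    x,y,a=DK[i];c,s=np.cos(p[2]),np.sin(p[2]);return p[0]+c*x-s*y,p[1]+s*x+c*y,p[2]+a
E
python3 - <<'E'
from h import *
im,C=grab("wrist");cv2.imwrite("pics/w4.png",im)
r=np.array([.6702,.0336]);x=np.array([np.cos(-.1134),np.sin(-.1134)])
p=tray_fit(im,C,[*(r-.1*x),-.1134],show=True);np.save("tray.npy",p)
E
```

```text
0 [403. 147.] 8.1 [392 135  32  38 710]
1 [317. 147.] 8.1 [310 138  27  37 766]
2 [231. 147.] 8.7 [221 133  36  40 816]
3 [398. 227.] 74.5 [308 216  30  33 566]
4 [318. 227.] 6.4 [308 216  30  33 566]
5 [236. 227.] 75.1 [221 133  36  40 816]
tray [ 0.5768  0.0498 -0.1218] docks [0, 1, 2, 4] res mm [[-0.1, 0.6], [-0.3, 0.3], [-0.4, -0.9], [0.8, -0.0]]
```

```bash
cat >> h.py <<'E'
def mic(im,C,xy,thr=55,rad=.06):
    "fit base disc (z=.022) near xy; return x,y,key yaw"
    m=(im.max(2)<thr).astype(np.uint8);r=proj(C,[[*xy,.022]])[0]
    th=np.linspace(0,6.28,40);poly=proj(C,np.c_[xy[0]+rad*np.cos(th),xy[1]+rad*np.sin(th),np.full(40,.022)])
    k=np.zeros_like(m);cv2.fillPoly(k,[poly.astype(np.int32)],1);m&=k
    m=cv2.morphologyEx(m,cv2.MORPH_CLOSE,np.ones((9,9),np.uint8))
    cs,_=cv2.findContours(m,cv2.RETR_EXTERNAL,cv2.CHAIN_APPROX_NONE);c=max(cs,key=cv2.contourArea)[:,0,:]
    P=pix2(C,c,.022)[:,:2]
    o=np.array(xy) if False else P.mean(0);w=np.ones(len(P),bool)
    for _ in range(8):
        s=least_squares(lambda o:np.clip(np.linalg.norm(P-o,axis=1)-.030,-.003,.003),o,loss="soft_l1",f_scale=.0005);o=s.x
    d=P-o;rr=np.linalg.norm(d,axis=1);w=rr>.0325
    t=d[w].mean(0);a=np.arctan2(t[1],t[0])
    print("mic",o.round(4),"key",round(a,3),"n",w.sum(),len(P),"spread",np.ptp((np.arctan2(d[w,1],d[w,0])-a+np.pi)%(2*np.pi)).round(2),"rms mm",(1000*np.std(rr[~w])).round(2),"rmax",rr.max().round(4));return o[0],o[1],a
E
python3 - <<'E'
from h import *
delta(.614,.295,.13,-.1218)
E
```

```text
tcp [0.5517 0.0535 0.2196] yaw -0.1136 -> shift [ 89.5 -32.7 247.3] turn 0.0082
```

Request:
{"fn": "arm_command", "kwargs": {"series": [[[0, -4, 31, 0.008], [0, -4, 31, 0], [0, -4, 31, 0], [0, -4, 31, 0], [0, -4, 31, 0], [15, -4, 31, 0], [25, -4, 31, 0], [30, -5, 31, 0], [20, 0, 0, 0], [0, 0, 0, 0]]], "jaw": 60}}

```text
t: 8.75
tcp_pos: [0.6125, 0.2955, 0.1265]
tool_rot: [-0.468, 0.532, 0.47, 0.526]
force: [-0.8, -0.6, -0.5]
finger_gap: 0.602
```

```bash
python3 - <<'E'
from h import *
im,C=grab("wrist");cv2.imwrite("pics/w5.png",im)
o=mic(im,C,(.614,.295))
delta(o[0],o[1],.029)
E
```

```text
mic [0.6177 0.3043] key 1.074 n 14 230 spread 0.28 rms mm 0.85 rmax 0.0342
tcp [0.614  0.2952 0.1286] yaw -0.1208 -> shift [99.6 -3.   9.7] turn 0
```

View pics/w5.png

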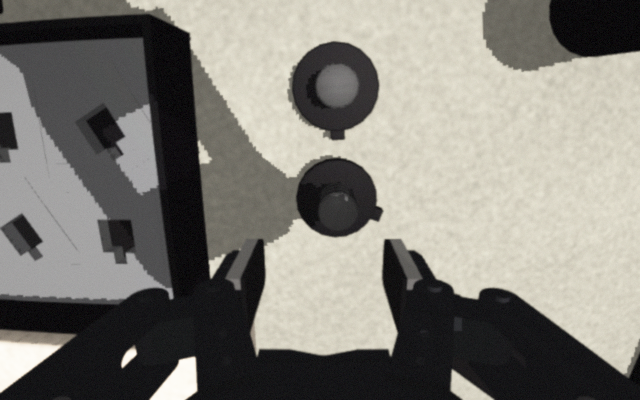

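Request:
{"fn": "arm_command", "kwargs": {"series": [[[0, -3, 10, 0], [30, 0, 0, 0], [30, 0, 0, 0], [25, 0, 0, 0], [15, 0, 0, 0], [0, 0, 0, 0], [0, 0, 0, 0]]]}}

```text
t: 9.5
tcp_pos: [0.6217, 0.3052, 0.0317]
tool_rot: [-0.469, 0.529, 0.468, 0.53]
force: [0.2, -0.3, 0.4]
finger_gap: 0.601
```

Request:
{"fn": "arm_command", "kwargs": {"series": [[[0, 0, 0, 0], [0, 0, 0, 0], [0, 0, 0, 0], [0, 0, 0, 0], [0, 0, 0, 0]]], "jaw": 0, "force": 40}}

```text
t: 10.0
tcp_pos: [0.6218, 0.3052, 0.0323]
tool_rot: [-0.469, 0.528, 0.468, 0.531]
force: [0.2, -1.7, 6.5]
finger_gap: 0.283
```

```bash
python3 - <<'E'
from h import *
s=status.sense();print(s["force"],s["finger_gap"],pose().round(4)[:3])
E
```

```text
[ 0.23372616 -1.73692305  6.49208796] 0.2832542371758191 [[ 3.300e-03 -9.926e-01  1.215e-01  6.218e-01]
 [ 7.000e-04  1.215e-01  9.926e-01  3.052e-01]
 [-1.000e+00 -3.200e-03  1.100e-03  3.230e-02]]
```

Request:
{"fn": "arm_command", "kwargs": {"series": [[[-25, 0, 0, 0], [-25, 0, 0, 0], [-25, 0, 0, 0.149], [-25, 0, 0, 0.149], [0, 0, 0, 0.149], [0, 0, 0, 0.149], [0, 0, 0, 0.149], [0, 0, 0, 0.15], [0, 0, 0, 0.15], [0, 0, 0, 0.15]]]}}

```text
t: 11.0
tcp_pos: [0.6198, 0.305, 0.1299]
tool_rot: [-0.087, 0.702, 0.087, 0.701]
force: [-1.1, -0.6, -1.1]
finger_gap: 0.284
```

```bash
cat >> h.py <<'E'
def held(im,C,thr=55,h=.010,rad=.045):
    "held mic: base top h below TCP; returns tool-frame offset (y,z) mm and key angle, world yaw"
    T=pose();z=T[2,3]-h
    P0=T[:3,3]+T[:3,0]*h
    m=(im.max(2)<thr).astype(np.uint8)
    th=np.linspace(0,6.28,40);poly=proj(C,np.c_[P0[0]+rad*np.cos(th),P0[1]+rad*np.sin(th),np.full(40,z)])
    k=np.zeros_like(m);cv2.fillPoly(k,[poly.astype(np.int32)],1);m&=k
    cs,_=cv2.findContours(m,cv2.RETR_EXTERNAL,cv2.CHAIN_APPROX_NONE);c=max(cs,key=cv2.contourArea)[:,0,:]
    P=pix2(C,c,z);d=(P-T[:3,3])@T[:3,:3];return d[:,1:]*1000,c
E
python3 - <<'E'
from h import *
im,C=grab("wrist");cv2.imwrite("pics/w6.png",im[100:400,120:520].repeat(2,0).repeat(2,1))
s=status.sense();print(s["force"],s["finger_gap"],pose().round(4)[:3])
d=dock(np.load("tray.npy"),3);print(d);delta(d[0],d[1],.13)
E
```

```text
[ 0.41305937 -0.68114864 -2.11194556] 0.28656739109895535 [[-1.100e-03 -2.415e-01  9.704e-01  6.199e-01]
 [-1.000e-04  9.704e-01  2.415e-01  3.049e-01]
 [-1.000e+00  2.000e-04 -1.100e-03  1.299e-01]]
(np.float64(0.6286987506795402), np.float64(0.12809069427452285), np.float64(-0.12178290721824346))
tcp [0.6199 0.3049 0.1299] yaw -1.3269 -> shift [-1.000e-01 -1.737e+02 -3.420e+01] turn 0
```

View pics/w6.png

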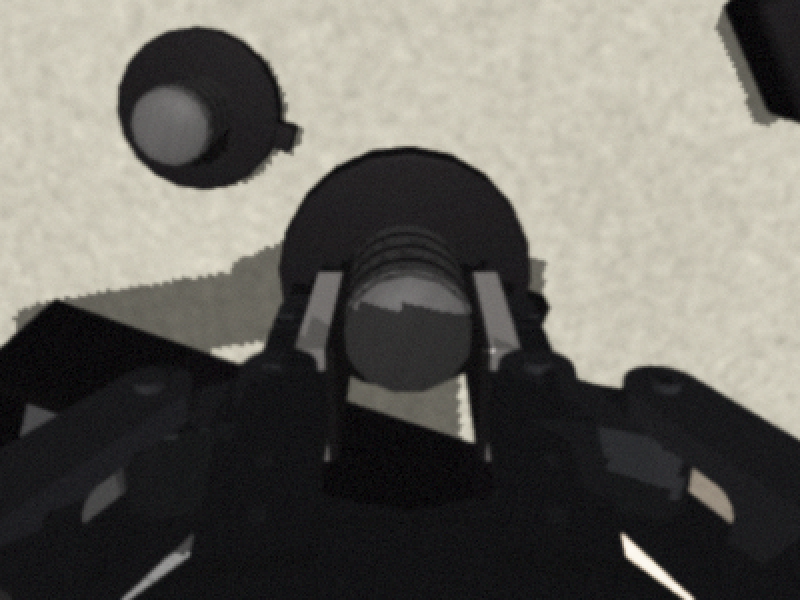

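The mic is held: base arc top at crop (404,148), tab at (540,305). Now its offset in the hand.

```bash
python3 - <<'E'
s=open("h.py").read();i=s.index("def held");s=s[:i]+'''def held(im,C,h=.0103,thr=55):
    "held mic: base-top centre in tool frame (y,z) mm from the visible upper arc; base top h below TCP"
    T=pose();e=proj(C,[T[:3,3]+T[:3,0]*h+T[:3,1]*.004])[0]
    g=im.max(2);pts=[]
    for col in range(int(e[0])-48,int(e[0])+49):
        r=int(e[1])-12
        while r>0 and g[r,col]<thr: r-=1
        pts.append((col,r+.5))
    P=pix2(C,pts,T[2,3]-h);d=(P-T[:3,3])@T[:3,:3]*1000;d=d[:,1:]
    f=least_squares(lambda o:np.linalg.norm(d-o,axis=1)-30,[4,0],loss="soft_l1",f_scale=.4)
    print("held y,z mm",f.x.round(2),"med res",np.median(abs(f.fun)).round(2));return f.x
'''
open("h.py","w").write(s)
E
python3 - <<'E'
from h import *
im=cv2.imread("pics/w6.png")[::2,::2];b=np.full((400,640,3),255,np.uint8);b[100:400,120:520]=im
held(b,cam("wrist"))
E
```

```text
held y,z mm [ 4.03 -0.23] med res 0.19
```

Request:
{"fn": "arm_command", "kwargs": {"series": [[[0, -26, -5, 0], [0, -26, -5, 0], [0, -26, -5, 0], [0, -26, -5, 0], [0, -26, -5, 0], [0, -26, -5, 0], [0, -22, -4, 0], [25, 0, 0, 0], [25, 0, 0, 0], [0, 0, 0, 0]]]}}

```text
t: 12.05
tcp_pos: [0.629, 0.1237, 0.0769]
tool_rot: [-0.09, 0.704, 0.09, 0.698]
force: [-0.9, 0.2, -1.4]
finger_gap: 0.285
```

```bash
cat >> h.py <<'E'
def todock(i,off,z,keyoff):
    "off: held (y,z) mm; keyoff: key yaw minus tool yaw. print shift so held mic goes to dock i"
    d=dock(np.load("tray.npy"),i);T=pose();yaw=d[2]-keyoff
    zt=np.array([-np.sin(yaw),np.cos(yaw)]);yt=np.array([-np.cos(yaw),-np.sin(yaw)])
    p=np.array(d[:2])-(yt*off[0]+zt*off[1])/1000;delta(p[0],p[1],z,yaw)
    s=status.sense();print("t",s["t"],"F",s["force"].round(1),"gap",round(s["finger_gap"],3),"q6",s["q"][5].round(2))
E
python3 - <<'E'
from h import *
todock(3,(4.03,-.23),.049,1.074+.121)
im,C=grab("wrist");held(im,C);cv2.imwrite("pics/w7.png",im)
E
```

```text
tcp [0.629  0.1237 0.0769] yaw -1.3153 -> shift [27.9  0.3  1.2] turn 0.0014
t 12.05 F [-0.9  0.2 -1.4] gap 0.285 q6 -0.24
held y,z mm [ 4.54 -1.94] med res 0.21
```

View pics/w7.png

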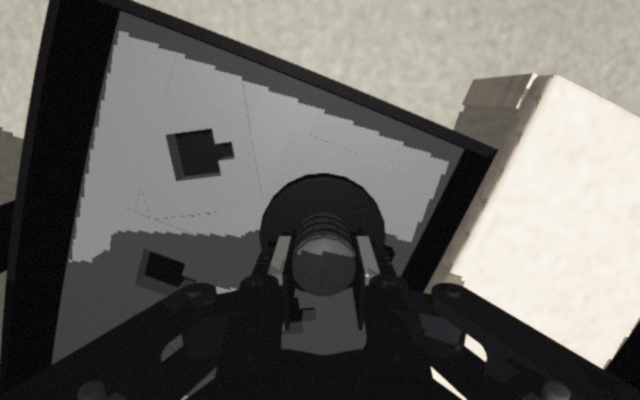

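```bash
python3 - <<'E'
from h import *
import h
im=cv2.imread("pics/w4.png")
T=np.eye(4);q=np.array([-.47,.529,.472,.527]);T[:3,:3]=R.from_quat(q/np.linalg.norm(q)).as_matrix()
T[:3,:3]=R.from_euler("z",0).as_matrix()@T[:3,:3];T[:3,3]=[.5517,.0535,.2196]
C=cam("wrist",T);print(T.round(3)[:3])
for t in(45,60,75,90,100): print(t);tray_fit(im,C,np.load("tray.npy"),t,[0,1,2,4],True)
print(im[120:185,323].max(1));print(im[150,300:350].max(1))
E
```

```text
[[-0.004 -0.994  0.114  0.552]
 [ 0.     0.114  0.994  0.054]
 [-1.     0.004 -0.     0.22 ]]
45
0 [408. 153.] 85.5 [310 139  26  34 601]
1 [322. 152.] 1.0 [310 139  26  34 601]
2 [237. 152.] 2.0 [223 134  33  36 703]
4 [323. 232.] 1.3 [308 216  29  31 488]
tray [ 0.5768  0.0506 -0.1283] docks [1, 2, 4] res mm [[-1.0, 0.7], [-0.4, -0.9], [1.4, 0.2]]
60
0 [408. 153.] 0.3 [392 135  32  38 710]
1 [322. 152.] 0.5 [310 138  27  37 766]
2 [237. 152.] 1.3 [221 133  36  40 816]
4 [323. 232.] 0.7 [308 216  30  33 566]
tray [ 0.5769  0.0502 -0.1221] docks [0, 1, 2, 4] res mm [[-0.1, 0.5], [-0.3, 0.3], [-0.3, -0.8], [0.7, -0.0]]
75
0 [408. 153.] 0.6 [391 135  34  39 761]
1 [322. 152.] 1.1 [310 138  27  39 825]
2 [237. 152.] 1.3 [219 131  39  43 960]
4 [323. 232.] 0.4 [307 215  32  35 641]
tray [ 0.5776  0.0502 -0.1203] docks [0, 1, 2, 4] res mm [[-0.0, 0.3], [-0.3, 0.0], [-0.2, -0.4], [0.6, 0.1]]
90
0 [408. 153.] 0.7 [391 135  35  39 797]
1 [322. 152.] 79.8 [306 215  33  36 682]
2 [237. 152.] 118.2 [306 215  33  36 682]
4 [323. 232.] 0.4 [306 215  33  36 682]
tray [ 0.5773  0.0499 -0.1232] docks [0, 4] res mm [[-0.1, 0.1], [0.1, -0.1]]
100
0 [408. 153.] 0.8 [391 134  35  41 819]
1 [322. 152.] 79.9 [306 215  34  36 707]
2 [237. 152.] 118.3 [306 215  34  36 707]
4 [323. 232.] 0.5 [306 215  34  36 707]
tray [ 0.5774  0.0499 -0.1229] docks [0, 4] res mm [[-0.1, 0.1], [0.1, -0.1]]
[183 181 182 183 185 183 185 182 182 181 181 179 183 183 181 182 168 112
  61  42  43  43  43  40  42  44  42  39  42  41  46  42  42  41  42  43
  36  44  42  42  41  41  40  42  41  37  25  20  26  20  24  18  36  53
  62  71  78  78  81  78  78  82  81  81  78]
[174 174 177 176 178 178 176 172 156 104  54  41  41  39  43  40  39  41
  41  43  39  44  42  46  40  42  43  44  42  44  43  39  42  40  23  27
  64 125 168 181 178 184 180 183 182 178 179 181 182 178]
```

```bash
python3 - <<'E'
from h import *
np.save("tray.npy",[.5774,.0500,-.1225])
todock(3,(4.03,-.23),.049,1.074+.121)
E
```

```text
tcp [0.6304 0.124  0.0786] yaw -1.3153 -> shift [29.6  0.3  0.4] turn 0.0022
t 12.1 F [ 0.7 -0.3 -1.1] gap 0.288 q6 -0.23
```

Request:
{"fn": "arm_command", "kwargs": {"series": [[[14, 0, 0, 0], [12, 0, 0, 0], [4, 0, 0, 0], [2, 0, 0, 0], [2, 0, 0, 0], [0, 0, 0, 0]]]}}

```text
t: 12.7
tcp_pos: [0.6324, 0.1242, 0.0464]
tool_rot: [-0.09, 0.701, 0.09, 0.701]
force: [-0.2, 0.5, -1.8]
finger_gap: 0.284
```

Request:
{"fn": "arm_command", "kwargs": {"series": [[[3, 0, 0, 0], [2, 0, 0, 0], [2, 0, 0, 0], [0, 0, 0, 0]]]}}

```text
t: 13.1
tcp_pos: [0.6321, 0.1241, 0.039]
tool_rot: [-0.09, 0.702, 0.09, 0.701]
force: [0.2, 0.1, -2.2]
finger_gap: 0.287
```

```bash
python3 - <<'E'
from h import *
todock(3,(4.03,-.23),.0373,1.074+.121)
E
```

```text
tcp [0.6321 0.1241 0.039 ] yaw -1.3168 -> shift [ 1.7  0.7 -1.4] turn 0.0007
t 13.1 F [ 0.2  0.1 -2.2] gap 0.287 q6 -0.23
```

Request:
{"fn": "arm_command", "kwargs": {"series": [[[2, 0, 0, 0], [1, 0, 0, 0], [0, 0, 0, 0]]]}}

```text
t: 13.4
tcp_pos: [0.6327, 0.1239, 0.0374]
tool_rot: [-0.09, 0.701, 0.089, 0.702]
force: [-1.9, -1.2, 4.0]
finger_gap: 0.29
```

Request:
{"fn": "arm_command", "kwargs": {"series": [[[0, 0, 0, 0], [0, 0, 0, 0], [0, 0, 0, 0], [-15, 0, 0, 0], [-25, 0, 0, 0], [-25, 0, 0, 0], [-25, 0, 0, 0]]], "jaw": 55}}

```text
t: 14.1
tcp_pos: [0.6324, 0.1242, 0.1281]
tool_rot: [-0.09, 0.701, 0.09, 0.702]
force: [-0.4, 0.0, -0.1]
finger_gap: 0.553
```

Request:
{"fn": "arm_command", "kwargs": {"series": [[[0, 25, -6, 0], [0, 25, -6, 0], [0, 25, -6, 0], [0, 25, -6, 0], [0, 25, -6, 0], [0, 25, -6, 0], [0, 25, -6, 0], [0, 22, -5, 0], [0, 0, 0, 0], [0, 0, 0, 0]]]}}

```text
t: 15.1
tcp_pos: [0.5375, 0.3033, 0.1271]
tool_rot: [-0.09, 0.701, 0.09, 0.702]
force: [0.1, -0.5, -0.7]
finger_gap: 0.549
```

```bash
python3 - <<'E'
from h import *
im,C=grab("wrist");cv2.imwrite("pics/w8.png",im)
o=mic(im,C,(.542,.309));delta(o[0],o[1],.029)
t,Ct=grab("top");cv2.imwrite("pics/t8.png",t)
E
```

```text
mic [0.5406 0.3125] key -0.067 n 13 234 spread 0.27 rms mm 0.89 rmax 0.0339
tcp [0.5378 0.3027 0.127 ] yaw -1.3165 -> shift [98.   8.8  5. ] turn 0
```

Request:
{"fn": "arm_command", "kwargs": {"series": [[[0, 9, 5, 0], [30, 0, 0, 0], [30, 0, 0, 0], [25, 0, 0, 0], [11, 0, 0, 0], [0, 0, 0, 0], [0, 0, 0, 0]]]}}

```text
t: 15.9
tcp_pos: [0.5408, 0.3131, 0.0309]
tool_rot: [-0.089, 0.701, 0.09, 0.702]
force: [-0.3, -0.0, 0.5]
finger_gap: 0.55
```

Request:
{"fn": "arm_command", "kwargs": {"series": [[[0, 0, 0, 0], [0, 0, 0, 0], [0, 0, 0, 0], [0, 0, 0, 0], [0, 0, 0, 0]]], "jaw": 0}}

```text
t: 16.4
tcp_pos: [0.5409, 0.3133, 0.0319]
tool_rot: [-0.089, 0.7, 0.09, 0.702]
force: [-0.2, -1.0, 6.9]
finger_gap: 0.286
```

Request:
{"fn": "arm_command", "kwargs": {"series": [[[0, 0, 0, 0], [-25, 0, 0, 0], [-25, 0, 0, 0], [-25, 0, 0, -0.11], [-25, 0, 0, -0.11], [0, 0, 0, -0.11], [0, 0, 0, -0.11], [0, 0, 0, 0], [0, 0, 0, 0]]]}}

```text
t: 17.3
tcp_pos: [0.5395, 0.3129, 0.1301]
tool_rot: [-0.24, 0.665, 0.24, 0.665]
force: [0.3, 0.3, -1.3]
finger_gap: 0.292
```

```bash
python3 - <<'E'
from h import *
im,C=grab("wrist");cv2.imwrite("pics/w9.png",im)
f=held(im,C);todock(4,f,.13,-.067+1.3165)
E
```

```text
held y,z mm [ 0.15 -0.73] med res 0.21
tcp [0.5396 0.3129 0.13  ] yaw -0.8788 -> shift [   0.  -256.5 -110.8] turn -0.0068
t 17.35 F [ 0.3 -0.9 -1.4] gap 0.289 q6 -0.35
```

Request:
{"fn": "arm_command", "kwargs": {"series": [[[0, -26, -11, -0.007], [0, -26, -11, 0], [0, -26, -11, 0], [0, -26, -11, 0], [0, -26, -11, 0], [0, -26, -11, 0], [0, -26, -11, 0], [0, -26, -11, 0], [0, -26, -11, 0], [0, -23, -12, 0]]]}}

```text
t: 18.35
tcp_pos: [0.6211, 0.0436, 0.13]
tool_rot: [-0.242, 0.664, 0.242, 0.664]
force: [0.2, -0.2, -1.2]
finger_gap: 0.284
```

Request:
{"fn": "arm_command", "kwargs": {"series": [[[25, 0, 0, 0], [25, 0, 0, 0], [15, 0, 0, 0], [0, 0, 0, 0], [0, 0, 0, 0]]]}}

```text
t: 18.85
tcp_pos: [0.6207, 0.0452, 0.0653]
tool_rot: [-0.243, 0.664, 0.243, 0.664]
force: [0.2, -0.2, -0.6]
finger_gap: 0.287
```

```bash
python3 - <<'E'
from h import *
todock(4,(.15,-.73),.0373,-.067+1.3165)
E
```

```text
tcp [0.6207 0.0452 0.0653] yaw -0.8698 -> shift [28.   0.7 -0.7] turn 0.0022
t 18.85 F [ 0.2 -0.2 -0.6] gap 0.287 q6 -0.81
```

Request:
{"fn": "arm_command", "kwargs": {"series": [[[10, 0.5, -0.5, 0], [5, 0, 0, 0], [3, 0, 0, 0], [3, 0, 0, 0], [3, 0, 0, 0], [0, 0, 0, 0]]]}}

```text
t: 19.45
tcp_pos: [0.6197, 0.045, 0.0409]
tool_rot: [-0.243, 0.664, 0.243, 0.664]
force: [-0.8, 0.0, -1.1]
finger_gap: 0.286
```

Request:
{"fn": "arm_command", "kwargs": {"series": [[[3, 0, 0, 0], [2, 0, 0, 0], [0, 0, 0, 0], [0, 0, 0, 0]]]}}

```text
t: 19.85
tcp_pos: [0.6205, 0.0447, 0.0371]
tool_rot: [-0.243, 0.664, 0.243, 0.665]
force: [-1.0, -1.6, 3.8]
finger_gap: 0.284
```

Request:
{"fn": "arm_command", "kwargs": {"series": [[[0, 0, 0, 0], [0, 0, 0, 0], [0, 0, 0, 0], [-15, 0, 0, 0], [-25, 0, 0, 0], [-25, 0, 0, 0], [-25, 0, 0, 0]]], "jaw": 55}}

```text
t: 20.55
tcp_pos: [0.6199, 0.045, 0.1281]
tool_rot: [-0.243, 0.664, 0.243, 0.664]
force: [1.0, 0.0, -0.5]
finger_gap: 0.55
```

Request:
{"fn": "arm_command", "kwargs": {"series": [[[0, 34, 1, 0], [0, 34, 1, 0], [0, 34, 1, 0], [0, 34, 1, 0], [0, 34, 1, 0], [0, 34, 1, 0], [0, 34, 2, 0], [0, 34, 2, 0], [0, 34, 2, 0], [0, 34, 2, 0]]]}}

```text
t: 21.55
tcp_pos: [0.4107, 0.315, 0.1274]
tool_rot: [-0.243, 0.664, 0.243, 0.665]
force: [-0.4, 0.6, -0.2]
finger_gap: 0.548
```

Request:
{"fn": "arm_command", "kwargs": {"series": [[[0, 0, 0, 0], [0, 0, 0, 0]]]}}

```text
t: 21.75
tcp_pos: [0.4113, 0.3144, 0.1271]
tool_rot: [-0.244, 0.663, 0.243, 0.664]
force: [-0.3, 0.0, -0.1]
finger_gap: 0.554
```

```bash
python3 - <<'E'
from h import *
im,C=grab("wrist");cv2.imwrite("pics/w10.png",im)
o=mic(im,C,(.408,.317));delta(o[0],o[1],.031)
t,Ct=grab("top");cv2.imwrite("pics/t10.png",t)
E
```

```text
mic [0.4066 0.3162] key 1.067 n 14 234 spread 0.28 rms mm 0.83 rmax 0.034
tcp [0.4119 0.3139 0.127 ] yaw -0.8691 -> shift [96.   5.3 -2.7] turn 0
```

Request:
{"fn": "arm_command", "kwargs": {"series": [[[0, 5, -3, 0], [30, 0, 0, 0], [30, 0, 0, 0], [25, 0, 0, 0], [10, 0, 0, 0], [0, 0, 0, 0], [0, 0, 0, 0]]]}}

```text
t: 22.55
tcp_pos: [0.4064, 0.3157, 0.0318]
tool_rot: [-0.243, 0.664, 0.243, 0.665]
force: [0.1, 0.5, 0.8]
finger_gap: 0.549
```

Request:
{"fn": "arm_command", "kwargs": {"series": [[[0, 0, 0, 0], [0, 0, 0, 0], [0, 0, 0, 0], [0, 0, 0, 0], [0, 0, 0, 0]]], "jaw": 0}}

```text
t: 23.05
tcp_pos: [0.4065, 0.316, 0.0325]
tool_rot: [-0.243, 0.663, 0.243, 0.665]
force: [-1.6, -1.1, 6.8]
finger_gap: 0.288
```

Request:
{"fn": "arm_command", "kwargs": {"series": [[[0, 0, 0, 0], [-25, 0, 0, 0], [-25, 0, 0, 0], [-25, 0, 0, 0.138], [-25, 0, 0, 0.138], [0, 0, 0, 0.138], [0, 0, 0, 0.138], [0, 0, 0, 0.138], [0, 0, 0, 0], [0, 0, 0, 0]]]}}

```text
t: 24.05
tcp_pos: [0.4055, 0.3157, 0.1313]
tool_rot: [-0.005, 0.707, 0.005, 0.707]
force: [-0.2, 0.1, -0.7]
finger_gap: 0.283
```

```bash
python3 - <<'E'
from h import *
im,C=grab("wrist");cv2.imwrite("pics/w11.png",im)
f=held(im,C);todock(0,f,.13,1.067+.869)
E
```

```text
held y,z mm [ 0.74 -0.12] med res 0.24
tcp [0.4056 0.3157 0.1313] yaw -1.5573 -> shift [   1.3 -179.6  138.3] turn 0.0012
t 24.1 F [ 0.2  0.1 -2.3] gap 0.286 q6 0.43
```

Request:
{"fn": "arm_command", "kwargs": {"series": [[[0, -22.5, 17.3, 0], [0, -22.5, 17.3, 0], [0, -22.5, 17.3, 0], [0, -22.5, 17.3, 0], [0, -22.5, 17.3, 0], [0, -22.5, 17.3, 0], [0, -22.5, 17.3, 0], [0, -22, 17.2, 0], [0, 0, 0, 0], [0, 0, 0, 0]]]}}

```text
t: 25.1
tcp_pos: [0.5458, 0.1373, 0.131]
tool_rot: [-0.004, 0.708, 0.004, 0.707]
force: [-0.0, -0.4, -0.4]
finger_gap: 0.282
```

Request:
{"fn": "arm_command", "kwargs": {"series": [[[25, 0, 0, 0], [25, 0, 0, 0], [15, 0, 0, 0], [0, 0, 0, 0], [0, 0, 0, 0]]]}}

```text
t: 25.6
tcp_pos: [0.5452, 0.1386, 0.0663]
tool_rot: [-0.004, 0.708, 0.005, 0.707]
force: [-0.3, -0.0, -1.5]
finger_gap: 0.286
```

```bash
python3 - <<'E'
from h import *
todock(0,(.74,-.12),.0373,1.067+.869)
E
```

```text
tcp [0.5452 0.1386 0.0663] yaw -1.5581 -> shift [29.  -0.8  0.9] turn 0.0004
t 25.6 F [-0.3 -0.  -1.5] gap 0.286 q6 0.04
```

Request:
{"fn": "arm_command", "kwargs": {"series": [[[10, -0.4, 0.4, 0], [5, 0, 0, 0], [3, 0, 0, 0], [3, 0, 0, 0], [3, 0, 0, 0], [0, 0, 0, 0]]]}}

```text
t: 26.2
tcp_pos: [0.5462, 0.1374, 0.042]
tool_rot: [-0.004, 0.707, 0.004, 0.707]
force: [-0.5, 0.0, -0.8]
finger_gap: 0.29
```

Request:
{"fn": "arm_command", "kwargs": {"series": [[[2, 0, 0, 0], [2, 0, 0, 0], [0, 0, 0, 0], [0, 0, 0, 0]]]}}

```text
t: 26.6
tcp_pos: [0.5464, 0.1374, 0.0382]
tool_rot: [-0.004, 0.707, 0.004, 0.707]
force: [-0.4, 1.7, -1.2]
finger_gap: 0.281
```

Request:
{"fn": "arm_command", "kwargs": {"series": [[[1.5, 0, 0, 0], [0, 0, 0, 0]]]}}

```text
t: 26.8
tcp_pos: [0.5471, 0.1375, 0.0377]
tool_rot: [-0.004, 0.706, 0.004, 0.708]
force: [-1.1, 1.7, 4.4]
finger_gap: 0.279
```

Request:
{"fn": "arm_command", "kwargs": {"series": [[[0, 0, 0, 0], [0, 0, 0, 0], [0, 0, 0, 0], [-15, 0, 0, 0], [-25, 0, 0, 0], [-25, 0, 0, 0], [-25, 0, 0, -0.15], [0, 0, 0, -0.15], [0, 0, 0, -0.15], [0, 0, 0, -0.15]]], "jaw": 55}}

```text
t: 27.8
tcp_pos: [0.5464, 0.1372, 0.1271]
tool_rot: [-0.215, 0.674, 0.215, 0.674]
force: [-0.4, -0.6, -0.9]
finger_gap: 0.552
```

Request:
{"fn": "arm_command", "kwargs": {"series": [[[0, 0, 0, -0.15], [0, 0, 0, -0.15], [0, 0, 0, -0.15], [0, -20, -27, 0], [0, -20, -27, 0], [0, -20, -27, 0], [0, -20, -27, 0], [0, -20, -27, 0], [0, -20, -27, 0], [0, -20, -27, 0]]]}}

```text
t: 28.8
tcp_pos: [0.5762, -0.0974, 0.1266]
tool_rot: [-0.358, 0.61, 0.358, 0.61]
force: [0.7, -0.3, 0.6]
finger_gap: 0.551
```

Request:
{"fn": "arm_command", "kwargs": {"series": [[[0, -20, -27, 0], [0, -20, -27, 0], [0, -20, -27, 0], [0, -20, -27, 0], [0, -20, -27, 0], [0, -20, -27, 0], [0, -20, -27, 0], [0, 0, 0, 0], [0, 0, 0, 0]]]}}

```text
t: 29.7
tcp_pos: [0.6057, -0.3297, 0.1262]
tool_rot: [-0.357, 0.61, 0.358, 0.61]
force: [0.3, 0.7, -0.5]
finger_gap: 0.546
```

```bash
python3 - <<'E'
from h import *
im,C=grab("wrist");cv2.imwrite("pics/w12.png",im)
o=mic(im,C,(.607,-.335));delta(o[0],o[1],.031)
t,Ct=grab("top")
cv2.imwrite("pics/t12.png",np.vstack([cv2.resize(t[100:260,200:440],(720,480)),]))
E
```

```text
mic [ 0.6083 -0.3329] key 1.006 n 16 236 spread 0.28 rms mm 0.63 rmax 0.0346
tcp [ 0.6057 -0.3285  0.1261] yaw -0.5102 -> shift [95.1 -4.6 -2.6] turn 0
```

View pics/w12.png

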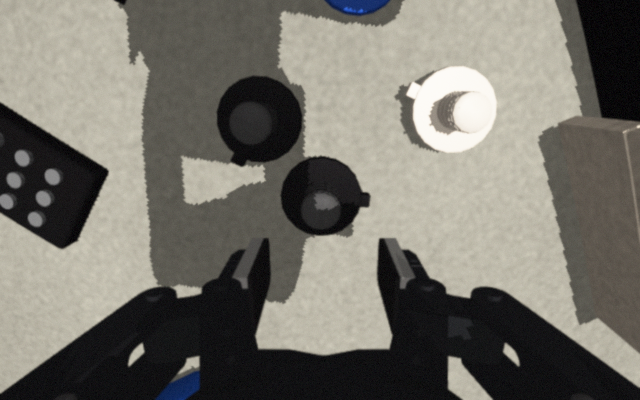

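Request:
{"fn": "arm_command", "kwargs": {"series": [[[0, -4.5, -2.5, 0], [30, 0, 0, 0], [30, 0, 0, 0], [25, 0, 0, 0], [9, 0, 0, 0], [0, 0, 0, 0], [0, 0, 0, 0]]]}}

```text
t: 30.5
tcp_pos: [0.61, -0.3337, 0.0339]
tool_rot: [-0.359, 0.61, 0.357, 0.61]
force: [0.3, -0.4, 1.7]
finger_gap: 0.547
```

Request:
{"fn": "arm_command", "kwargs": {"series": [[[0, 0, 0, 0], [0, 0, 0, 0], [0, 0, 0, 0], [0, 0, 0, 0], [0, 0, 0, 0]]], "jaw": 0}}

```text
t: 31.0
tcp_pos: [0.6102, -0.3345, 0.0348]
tool_rot: [-0.359, 0.609, 0.357, 0.61]
force: [-0.1, -0.1, 6.4]
finger_gap: 0.286
```

Request:
{"fn": "arm_command", "kwargs": {"series": [[[-25, 0, 0, 0], [-25, 0, 0, 0], [-25, 0, 0, 0.148], [-25, 0, 0, 0.148], [0, 0, 0, 0.148], [0, 0, 0, 0.148], [0, 0, 0, 0.148], [0, 0, 0, 0.148], [0, 0, 0, 0.148], [0, 0, 0, 0.148]]]}}

```text
t: 32.0
tcp_pos: [0.6085, -0.3332, 0.1323]
tool_rot: [0.046, 0.706, -0.045, 0.705]
force: [-0.5, 0.4, -1.4]
finger_gap: 0.288
```

Request:
{"fn": "arm_command", "kwargs": {"series": [[[0, 0, 0, 0.148], [0, 0, 0, 0.148], [0, 0, 0, 0.148], [0, 0, 0, 0], [0, 0, 0, 0]]]}}

```text
t: 32.5
tcp_pos: [0.6087, -0.3334, 0.1325]
tool_rot: [0.197, 0.68, -0.197, 0.679]
force: [-0.4, 0.2, -2.1]
finger_gap: 0.282
```

```bash
python3 - <<'E'
from h import *
im,C=grab("wrist");cv2.imwrite("pics/w13.png",im)
f=held(im,C);todock(5,f,.13,1.516)
E
```

```text
held y,z mm [3.57 0.73] med res 0.23
tcp [ 0.6088 -0.3334  0.1325] yaw -2.1353 -> shift [   2.7  245.1 -159.3] turn 0.0032
t 32.55 F [-0.4 -0.  -2.2] gap 0.287 q6 -0.1
```

Request:
{"fn": "arm_command", "kwargs": {"series": [[[0, 24.6, -15.9, 0], [0, 24.6, -15.9, 0], [0, 24.6, -15.9, 0], [0, 24.6, -15.9, 0], [0, 24.6, -15.9, 0], [0, 24.6, -15.9, 0], [0, 24.6, -15.9, 0], [0, 24.6, -15.9, 0], [0, 24.6, -15.9, 0], [0, 24.6, -15.9, 0]]]}}

```text
t: 33.55
tcp_pos: [0.607, -0.0395, 0.1329]
tool_rot: [0.197, 0.679, -0.197, 0.679]
force: [0.3, -0.1, -2.2]
finger_gap: 0.283
```

Request:
{"fn": "arm_command", "kwargs": {"series": [[[25, 0, 0, 0], [25, 0, 0, 0], [12, 0, 0, 0], [0, 0, 0, 0], [0, 0, 0, 0]]]}}

```text
t: 34.05
tcp_pos: [0.6075, -0.0411, 0.0711]
tool_rot: [0.198, 0.679, -0.198, 0.679]
force: [0.7, -0.0, -1.2]
finger_gap: 0.286
```

```bash
python3 - <<'E'
from h import *
todock(5,(2.5,.6),.0398,1.516)
E
```

```text
tcp [ 0.6075 -0.0411  0.0711] yaw -2.1377 -> shift [31.3  0.4 -0.9] turn 0.0008
t 34.05 F [ 0.7 -0.  -1.2] gap 0.286 q6 0.32
```

Request:
{"fn": "arm_command", "kwargs": {"series": [[[11, 0.4, -0.6, 0], [7, 0, 0, 0], [3, 0, 0, 0], [3, 0, 0, 0], [3, 0, 0, 0], [0, 0, 0, 0]]]}}

```text
t: 34.65
tcp_pos: [0.6075, -0.0404, 0.0437]
tool_rot: [0.198, 0.678, -0.198, 0.679]
force: [1.2, -1.8, -2.5]
finger_gap: 0.286
```

Request:
{"fn": "arm_command", "kwargs": {"series": [[[2, 0, 0, 0], [2, 0, 0, 0], [1, 0, 0, 0], [0, 0, 0, 0]]]}}

```text
t: 35.05
tcp_pos: [0.6075, -0.0403, 0.0396]
tool_rot: [0.198, 0.678, -0.198, 0.679]
force: [1.2, -1.4, 5.1]
finger_gap: 0.286
```

Request:
{"fn": "arm_command", "kwargs": {"series": [[[0, 0, 0, 0], [0, 0, 0, 0], [0, 0, 0, 0], [-15, 0, 0, 0], [-25, 0, 0, 0], [-25, 0, 0, 0], [-22, 0, 0, 0]]], "jaw": 55}}

```text
t: 35.75
tcp_pos: [0.6069, -0.0399, 0.1278]
tool_rot: [0.198, 0.679, -0.198, 0.679]
force: [0.2, -0.5, 0.3]
finger_gap: 0.547
```

Request:
{"fn": "arm_command", "kwargs": {"series": [[[0, -29.3, 10.4, 0], [0, -29.3, 10.4, 0], [0, -29.3, 10.4, 0], [0, -29.3, 10.4, 0], [0, -29.3, 10.4, 0], [0, -29.3, 10.4, 0], [0, -29.3, 10.4, 0], [0, -29.3, 10.4, 0], [0, -29.3, 10.4, 0], [0, -29.3, 10.4, 0]]]}}

```text
t: 36.75
tcp_pos: [0.5367, -0.3441, 0.1269]
tool_rot: [0.198, 0.679, -0.198, 0.679]
force: [0.1, 0.2, -0.0]
finger_gap: 0.55
```

Request:
{"fn": "arm_command", "kwargs": {"series": [[[0, 0, 0, 0], [0, 0, 0, 0]]]}}

```text
t: 36.95
tcp_pos: [0.5368, -0.3434, 0.1265]
tool_rot: [0.199, 0.679, -0.198, 0.679]
force: [-0.4, -0.9, -0.1]
finger_gap: 0.546
```

```bash
python3 - <<'E'
from h import *
im,C=grab("wrist");cv2.imwrite("pics/w14.png",im)
o=mic(im,C,(.538,-.344));delta(o[0],o[1],.031)
E
```

```text
mic [ 0.5396 -0.3438] key -1.044 n 16 237 spread 0.32 rms mm 0.77 rmax 0.0348
tcp [ 0.5369 -0.3424  0.1262] yaw -2.1383 -> shift [95.2  0.3  3.1] turn 0
```

Request:
{"fn": "arm_command", "kwargs": {"series": [[[0, 0.3, 3, 0], [30, 0, 0, 0], [30, 0, 0, 0], [25, 0, 0, 0], [10, 0, 0, 0], [0, 0, 0, 0], [0, 0, 0, 0]]]}}

```text
t: 37.7
tcp_pos: [0.5407, -0.3443, 0.0316]
tool_rot: [0.197, 0.679, -0.198, 0.679]
force: [0.4, -0.5, 0.8]
finger_gap: 0.555
```

Request:
{"fn": "arm_command", "kwargs": {"series": [[[0, 0, 0, 0], [0, 0, 0, 0], [0, 0, 0, 0], [0, 0, 0, 0], [0, 0, 0, 0]]], "jaw": 0}}

```text
t: 38.2
tcp_pos: [0.5404, -0.3449, 0.0324]
tool_rot: [0.198, 0.678, -0.198, 0.68]
force: [-0.5, 2.2, 6.4]
finger_gap: 0.284
```

Request:
{"fn": "arm_command", "kwargs": {"series": [[[-25, 0, 0, 0], [-25, 0, 0, 0], [-25, 0, 0, -0.14], [-25, 0, 0, -0.14], [0, 0, 0, -0.142], [0, 0, 0, 0], [0, 0, 0, 0]]]}}

```text
t: 38.9
tcp_pos: [0.5393, -0.344, 0.1303]
tool_rot: [0.053, 0.706, -0.052, 0.705]
force: [-0.1, -0.1, -1.7]
finger_gap: 0.288
```

```bash
python3 - <<'E'
from h import *
im,C=grab("wrist");cv2.imwrite("pics/w15.png",im)
f=held(im,C);todock(2,f,.13,1.094)
E
```

```text
held y,z mm [ 1.16 -0.54] med res 0.24
tcp [ 0.5393 -0.3439  0.13  ] yaw -1.7184 -> shift [  0.4 309.2 -58.9] turn -0.0019
t 38.95 F [-0.7 -0.2 -1.5] gap 0.287 q6 -0.59
```

Request:
{"fn": "arm_command", "kwargs": {"series": [[[0, 30.9, -5.9, 0], [0, 30.9, -5.9, 0], [0, 30.9, -5.9, 0], [0, 30.9, -5.9, 0], [0, 30.9, -5.9, 0], [0, 30.9, -5.9, 0], [0, 30.9, -5.9, 0], [0, 30.9, -5.9, 0], [0, 30.9, -5.9, 0], [0, 30.9, -5.9, 0]]]}}

```text
t: 39.95
tcp_pos: [0.5255, -0.0288, 0.1301]
tool_rot: [0.052, 0.706, -0.052, 0.705]
force: [0.8, 0.3, -2.0]
finger_gap: 0.289
```

Request:
{"fn": "arm_command", "kwargs": {"series": [[[25, 0, 0, 0], [25, 0, 0, 0], [12, 0, 0, 0], [0, 0, 0, 0], [0, 0, 0, 0]]]}}

```text
t: 40.45
tcp_pos: [0.5263, -0.0304, 0.0688]
tool_rot: [0.052, 0.705, -0.052, 0.705]
force: [-0.1, -0.3, -1.2]
finger_gap: 0.282
```

```bash
python3 - <<'E'
from h import *
todock(2,(1.16,-.54),.0374,1.094)
E
```

```text
tcp [ 0.5263 -0.0304  0.0688] yaw -1.7169 -> shift [31.4  0.9 -0.6] turn -0.0004
t 40.45 F [-0.1 -0.3 -1.2] gap 0.282 q6 -0.12
```

Request:
{"fn": "arm_command", "kwargs": {"series": [[[12, 0.7, -0.5, 0], [6, 0, 0, 0], [3, 0, 0, 0], [3, 0, 0, 0], [3, 0, 0, 0], [0, 0, 0, 0]]]}}

```text
t: 41.05
tcp_pos: [0.5263, -0.0294, 0.0416]
tool_rot: [0.051, 0.705, -0.051, 0.706]
force: [1.6, 1.3, -2.2]
finger_gap: 0.288
```

Request:
{"fn": "arm_command", "kwargs": {"series": [[[2, 0, 0, 0], [2, 0, 0, 0], [1, 0, 0, 0], [0, 0, 0, 0]]]}}

```text
t: 41.45
tcp_pos: [0.5261, -0.0297, 0.0379]
tool_rot: [0.051, 0.705, -0.051, 0.706]
force: [-0.9, 0.2, 7.3]
finger_gap: 0.29
```

Request:
{"fn": "arm_command", "kwargs": {"series": [[[0, 0, 0, 0], [0, 0, 0, 0], [0, 0, 0, 0], [-15, 0, 0, 0], [-25, 0, 0, 0], [-25, 0, 0, 0], [-25, 0, 0, 0]]], "jaw": 55}}

```text
t: 42.15
tcp_pos: [0.5251, -0.0293, 0.1272]
tool_rot: [0.051, 0.706, -0.051, 0.705]
force: [0.0, -0.4, 0.1]
finger_gap: 0.551
```

Request:
{"fn": "arm_command", "kwargs": {"series": [[[0, -34, -7.3, 0], [0, -34, -7.3, 0], [0, -34, -7.3, 0], [0, -34, -7.3, 0], [0, -34, -7.3, 0], [0, -34, -7.3, 0], [0, -34, -7.3, 0], [0, -34, -7.3, 0], [0, -34, -7.3, 0], [0, -34, -7.3, 0]]]}}

```text
t: 43.15
tcp_pos: [0.4033, -0.3562, 0.1264]
tool_rot: [0.052, 0.706, -0.051, 0.705]
force: [0.6, -0.3, 0.0]
finger_gap: 0.551
```

Request:
{"fn": "arm_command", "kwargs": {"series": [[[0, 0, 0, 0], [0, 0, 0, 0]]]}}

```text
t: 43.35
tcp_pos: [0.4036, -0.3554, 0.1264]
tool_rot: [0.052, 0.706, -0.051, 0.705]
force: [-0.1, 1.7, 0.4]
finger_gap: 0.553
```

```bash
python3 - <<'E'
from h import *
im,C=grab("wrist");cv2.imwrite("pics/w16.png",im)
o=mic(im,C,(.404,-.357));delta(o[0],o[1],.031)
t,Ct=grab("top");cv2.imwrite("pics/t16.png",cv2.resize(t[90:260,200:440],None,fx=3.3,fy=3.3,interpolation=cv2.INTER_CUBIC))
E
```

```text
mic [ 0.4031 -0.356 ] key -1.006 n 15 235 spread 0.3 rms mm 0.76 rmax 0.0355
tcp [ 0.4038 -0.3543  0.1263] yaw -1.7164 -> shift [95.3 -1.9 -0.3] turn 0
```

View pics/t16.png

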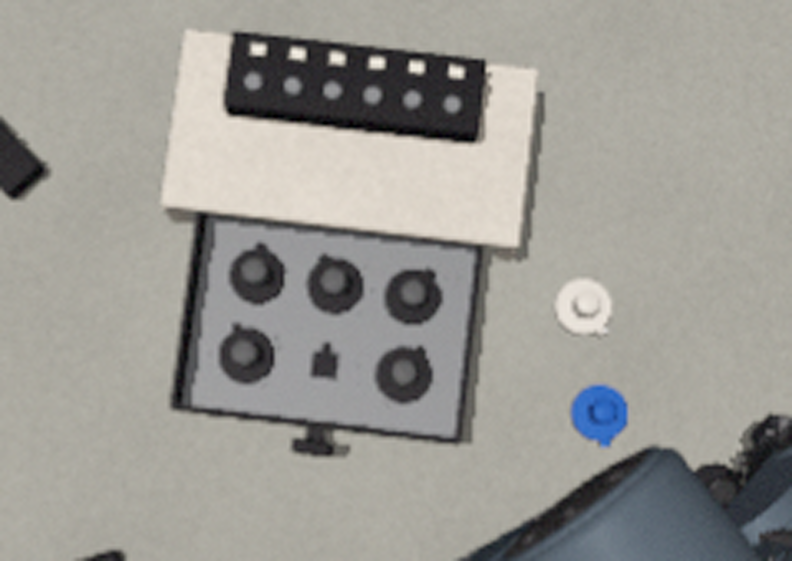

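Five mics sit in docks, and the front-middle dock (crop 325,362) is free. Now the last mic.

Request:
{"fn": "arm_command", "kwargs": {"series": [[[0, -1.9, -0.3, 0], [30, 0, 0, 0], [30, 0, 0, 0], [25, 0, 0, 0], [10, 0, 0, 0], [0, 0, 0, 0], [0, 0, 0, 0]]]}}

```text
t: 44.15
tcp_pos: [0.4043, -0.3571, 0.0324]
tool_rot: [0.051, 0.705, -0.051, 0.705]
force: [0.0, 0.0, 0.4]
finger_gap: 0.551
```

Request:
{"fn": "arm_command", "kwargs": {"series": [[[0, 0, 0, 0], [0, 0, 0, 0], [0, 0, 0, 0], [0, 0, 0, 0], [0, 0, 0, 0]]], "jaw": 0}}

```text
t: 44.65
tcp_pos: [0.4042, -0.3576, 0.0331]
tool_rot: [0.051, 0.705, -0.052, 0.706]
force: [-0.1, 0.6, 6.8]
finger_gap: 0.283
```

Request:
{"fn": "arm_command", "kwargs": {"series": [[[-25, 0, 0, 0], [-25, 0, 0, 0], [-25, 0, 0, -0.147], [-25, 0, 0, -0.147], [0, 0, 0, -0.147], [0, 0, 0, -0.147], [0, 0, 0, -0.147], [0, 0, 0, -0.148], [0, 0, 0, 0], [0, 0, 0, 0]]]}}

```text
t: 45.65
tcp_pos: [0.4037, -0.3569, 0.1318]
tool_rot: [-0.254, 0.66, 0.254, 0.66]
force: [-0.0, 0.6, -1.0]
finger_gap: 0.288
```

```bash
python3 - <<'E'
from h import *
im,C=grab("wrist");cv2.imwrite("pics/w17.png",im)
f=held(im,C);todock(1,f,.13,.7104)
E
```

```text
held y,z mm [ 2.13 -1.47] med res 0.21
tcp [ 0.4037 -0.357   0.1318] yaw -0.8355 -> shift [  1.8 214.  376.4] turn -0.0026
t 45.7 F [ 0.1  0.5 -1.6] gap 0.285 q6 -1.67
```

Request:
{"fn": "arm_command", "kwargs": {"series": [[[0, 16.5, 29, 0], [0, 16.5, 29, 0], [0, 16.5, 29, 0], [0, 16.5, 29, 0], [0, 16.5, 29, 0], [0, 16.5, 29, 0], [0, 16.5, 29, 0], [0, 16.5, 29, 0], [0, 16.5, 29, 0], [0, 16.5, 29, 0]]]}}

```text
t: 46.7
tcp_pos: [0.5077, -0.0386, 0.1319]
tool_rot: [-0.254, 0.66, 0.254, 0.66]
force: [0.1, -0.1, -1.7]
finger_gap: 0.29
```

Request:
{"fn": "arm_command", "kwargs": {"series": [[[0, 16.5, 29, 0], [0, 16.5, 29, 0], [0, 16.5, 28.5, 0], [0, 0, 0, 0], [25, 0, 0, 0], [25, 0, 0, 0], [12, 0, 0, 0], [0, 0, 0, 0], [0, 0, 0, 0]]]}}

```text
t: 47.6
tcp_pos: [0.5383, 0.0545, 0.0701]
tool_rot: [-0.255, 0.66, 0.255, 0.66]
force: [1.0, -1.0, -1.5]
finger_gap: 0.283
```

```bash
python3 - <<'E'
from h import *
todock(1,(2,-1.2),.038,.7104)
E
```

```text
tcp [0.5383 0.0545 0.0701] yaw -0.8338 -> shift [32.1  0.2 -0.3] turn -0.0009
t 47.6 F [ 1.  -1.  -1.5] gap 0.283 q6 -0.84
```

Request:
{"fn": "arm_command", "kwargs": {"series": [[[12, 0.2, -0.3, 0], [6, 0, 0, 0], [3, 0, 0, 0], [3, 0, 0, 0], [3, 0, 0, 0], [0, 0, 0, 0]]]}}

```text
t: 48.2
tcp_pos: [0.5375, 0.0549, 0.0425]
tool_rot: [-0.255, 0.66, 0.255, 0.659]
force: [0.6, -0.2, -1.7]
finger_gap: 0.282
```

Request:
{"fn": "arm_command", "kwargs": {"series": [[[2, 0, 0, 0], [2, 0, 0, 0], [1, 0, 0, 0], [0, 0, 0, 0]]]}}

```text
t: 48.6
tcp_pos: [0.5379, 0.0547, 0.0386]
tool_rot: [-0.255, 0.659, 0.255, 0.66]
force: [-1.9, -0.5, 5.1]
finger_gap: 0.288
```

Request:
{"fn": "arm_command", "kwargs": {"series": [[[0, 0, 0, 0], [0, 0, 0, 0], [0, 0, 0, 0], [-15, 0, 0, 0], [-25, 0, 0, 0], [-25, 0, 0, 0], [-25, 0, 0, -0.142], [0, 0, 0, -0.142], [0, 0, 0, -0.142], [0, 0, 0, -0.142]]], "jaw": 55}}

```text
t: 49.6
tcp_pos: [0.5376, 0.0549, 0.1281]
tool_rot: [-0.431, 0.56, 0.431, 0.56]
force: [0.4, -0.1, 0.0]
finger_gap: 0.554
```

Request:
{"fn": "arm_command", "kwargs": {"series": [[[0, 0, 0, -0.142], [0, 25, 0, 0], [0, 25, 0, 0], [0, 25, 0, 0], [0, 15, 0, 0], [0, 0, 0, 0], [0, 0, 0, 0]]], "jaw": 75}}

```text
t: 50.3
tcp_pos: [0.4494, 0.0658, 0.128]
tool_rot: [-0.469, 0.529, 0.468, 0.53]
force: [0.6, -0.1, -0.4]
finger_gap: 0.752
```

```bash
python3 - <<'E'
from h import *
im,C=grab("scene");cv2.imwrite("pics/s18.png",cv2.resize(im[130:300,230:450],None,fx=3.5,fy=3.5,interpolation=cv2.INTER_CUBIC))
im,C=grab("wrist");cv2.imwrite("pics/w18.png",im)
print(status.sense()["t"]);delta(.4475,.066,.055,-.1225)
E
```

```text
50.4
tcp [0.4502 0.0656 0.128 ] yaw -0.1229 -> shift [73.   2.9  0. ] turn -0.0004
```

View pics/w18.png

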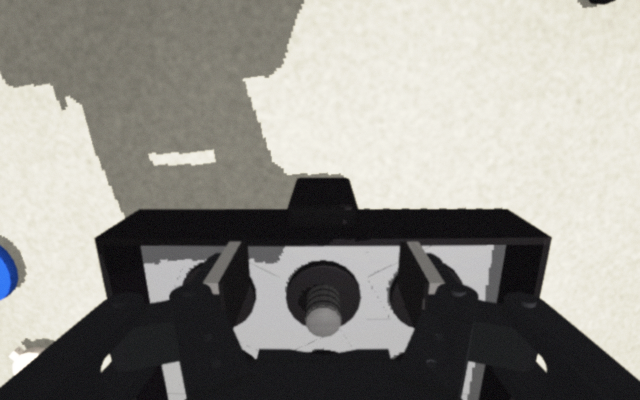

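View pics/s18.png

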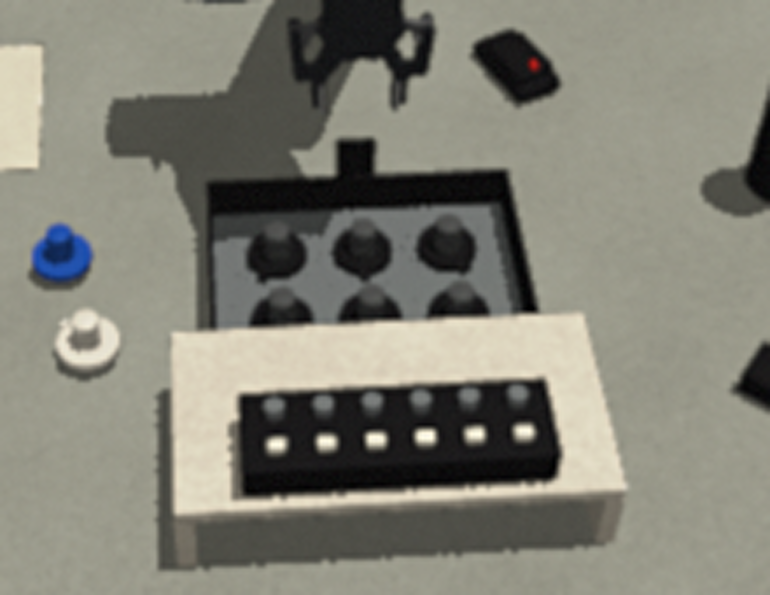

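Request:
{"fn": "arm_command", "kwargs": {"series": [[[0, 3, 0, 0], [25, 0, 0, 0], [25, 0, 0, 0], [21, 0, 0, 0], [0, 0, 0, 0]]]}}

```text
t: 50.9
tcp_pos: [0.4443, 0.0663, 0.0548]
tool_rot: [-0.467, 0.531, 0.47, 0.529]
force: [-0.3, 1.1, 0.0]
finger_gap: 0.756
```

Request:
{"fn": "arm_command", "kwargs": {"series": [[[0, 0, 0, 0], [0, 0, 0, 0], [0, 0, 0, 0], [0, 0, 0, 0], [0, 0, 0, 0]]], "jaw": 0}}

```text
t: 51.4
tcp_pos: [0.446, 0.0657, 0.0577]
tool_rot: [-0.469, 0.529, 0.468, 0.53]
force: [-0.9, -5.0, 1.9]
finger_gap: 0.457
```

Request:
{"fn": "arm_command", "kwargs": {"series": [[[0, -8, 0, 0], [0, -12, 0, 0], [0, -12, 0, 0], [0, -12, 0, 0], [0, -12, 0, 0], [0, -12, 0, 0], [0, -8, 0, 0], [0, 0, 0, 0]]]}}

```text
t: 52.2
tcp_pos: [0.5233, 0.0563, 0.0577]
tool_rot: [-0.47, 0.529, 0.467, 0.531]
force: [1.1, -5.6, 2.6]
finger_gap: 0.46
```

Request:
{"fn": "arm_command", "kwargs": {"series": [[[0, -8, -0.5, 0], [0, -12, 0, 0], [0, -12, 0, 0], [0, -12, 0, 0], [0, -12, 0, 0], [0, -10, 0, 0], [0, -6, 0, 0], [0, 0, 0, 0]]]}}

```text
t: 53.0
tcp_pos: [0.5939, 0.0476, 0.0577]
tool_rot: [-0.469, 0.529, 0.467, 0.531]
force: [1.7, -2.8, 4.1]
finger_gap: 0.459
```

Request:
{"fn": "arm_command", "kwargs": {"series": [[[0, -4, 0, 0], [0, -4, 0, 0], [0, -4, 0, 0], [0, -4, 0, 0], [0, 0, 0, 0]]]}}

```text
t: 53.5
tcp_pos: [0.6075, 0.0459, 0.0577]
tool_rot: [-0.468, 0.53, 0.469, 0.53]
force: [-2.2, -1.8, 7.4]
finger_gap: 0.459
```

Request:
{"fn": "arm_command", "kwargs": {"series": [[[0, -3, 0, 0], [0, -3, 0, 0], [0, -3, 0, 0], [0, 0, 0, 0]]]}}

```text
t: 53.9
tcp_pos: [0.6073, 0.046, 0.0576]
tool_rot: [-0.463, 0.534, 0.474, 0.525]
force: [-17.2, -1.5, 21.4]
finger_gap: 0.46
```

Request:
{"fn": "arm_command", "kwargs": {"series": [[[0, 5, 0, 0], [0, 0, 0, 0]]]}}

```text
t: 54.1
tcp_pos: [0.6074, 0.046, 0.0576]
tool_rot: [-0.466, 0.532, 0.471, 0.528]
force: [-7.7, -0.6, 12.3]
finger_gap: 0.459
```

Request:
{"fn": "arm_command", "kwargs": {"series": [[[0, 0, 0, 0], [0, 0, 0, 0], [0, 0, 0, 0], [-25, 0, 0, 0], [-25, 0, 0, 0], [-25, 0, 0, 0], [-25, 30, 0, 0], [-25, 40, 0, 0], [0, 40, 0, 0], [0, 30, 0, 0]]], "jaw": 75}}

```text
t: 55.1
tcp_pos: [0.471, 0.063, 0.1824]
tool_rot: [-0.468, 0.53, 0.468, 0.53]
force: [-0.4, 0.7, -0.3]
finger_gap: 0.75
```

```bash
python3 - <<'E'
from h import *
s=status.sense();print(s["t"],s["force"].round(1),s["tcp_pos"])
t,C=grab("top");a=cv2.resize(t[90:260,200:440],None,fx=2.4,fy=2.4,interpolation=cv2.INTER_CUBIC)
w,C=grab("wrist");w2=w
b=cv2.resize(w,(576,360));v=np.vstack([a[:,:576],b[:190]]);cv2.imwrite("pics/f1.png",v)
# tray front outer wall position along tray x through pixel colours (top cam)
q=lambda P,z:pix2(cam("top"),np.array(P)/1.0,z)
E
```

```text
55.1 [-0.4  0.7 -0.3] [0.47099386 0.06295572 0.18236948]
```

View pics/f1.png

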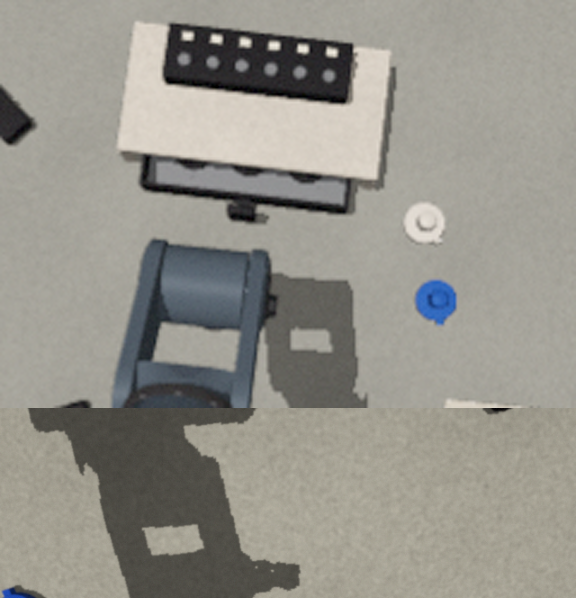

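```bash
python3 -c "
from station import ticket,status
print(status.sense()['t'],ticket.sign_off())"
```

```text
the job is handed in; nothing more can be done
55.2 None
```

All six black microphones are seated in docks of their own, the loaded tray is home under the riser, and the job was handed in at 55.2 s of simulated time.

- **Docking:** I pulled the tray out to its stop. Each mic was then gripped by the head and turned to match its slot. Each dropped about 12 mm onto the plate. The wrist force read about 4 to 7 N upward as each one bottomed, and no mic needed extra turning or forcing.
- **Tray:** It slid in about 162 mm with low force. It then stopped against the end with about 17 N on the wrist and moved no further. The end position agrees with the camera estimate of home to about 2 mm.
- **Last look:** The final top view shows the tray home with the robot clear of it. In it the white and blue look-alikes look unmoved. I did not check the mouse, flask or sound card separately at the end, but the arm never went near them.
- **What disagreed:** One fit of a held mic, made over the tray, was thrown off by the dark tray wall. I used the earlier fit, which matched the arm's own position.

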